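# Swing the magnifier clear, dock the board, swing the magnifier back

### The arm

A 6-joint arm with a two-finger parallel gripper is mounted at the origin on the work surface. World frame = base frame: x ahead of the robot, y to its left, z up, the work surface at z = 0. Lengths are in mm, angles in rad, forces in N, time in s.
With the tool pointing down it reaches from about 300 to 775 mm from the base axis. Payload 14.6 kg.
Tool frame: the origin (TCP) lies at the very end of the fingers, on their centre line; the grasp point (between the pads) lies 19 mm behind it; z points along the fingers, y is the line along which they close (so a half turn about z gives the same grasp; the last joint's range is limited). The gripper opens to 94 mm and grips with 3 to 60 N. Pads are 16 mm wide; open, the fingers measure 119 mm over their backs; the gripper's body (75 mm by 177 mm) begins 78 mm behind the grasp point.
Start: joints at [-1.217, 0.3, 1.521, -0, 1.321, -0.067], TCP at [224.662, -502.012, 205.446] pointing down, gripper open.
Joint ranges: [-3.03, 3.03], [-0.79, 2.21], [0.23, 2.52], [-1.04, 4.18], [0, 3.07], [-2.55, 2.55]. Speed limits (rad/s): [2.22, 2.22, 2.57, 3.14, 3.14, 3.14].

### API

Orientations are given as [roll, pitch, yaw] about the fixed x, y, z axes, in that order (R = Rz(yaw) Ry(pitch) Rx(roll)).
In Python, from cell import read_state, viewer, manip, models gives the robot as it stands.
- The arm moves only by the tool carry_out, never from a script. Its argument "deltas" is a list of rows, each an object with "dp": the shift along the tool's x, y, z in mm, a list of three; "roll": the turn about the tool's z in degrees; "gripper": the opening, from -1 (shut) to 1 (fully open), so that 0 is half open. In form: [{"dp": [tx, ty, tz], "roll": roll, "gripper": gripper}, ...]. A call has 1 to 12 rows; each row is the pose to reach, as a shift and turn from the pose commanded when the call began, along the tool's axes at that moment; what a row does not reach only later rows make up. A row lasts 1/12 s, in which the tool goes at most 41.7 mm and 7.16 degrees, less where a joint would pass 70% of its speed; a pose out of reach is approached as far as the arm can. A call with a gripper value outside its range is refused whole. The fingers move at their own pace and stop on an object; "newtons" is the grip in N (left out, the last holds). Time passes only in rows, so rows that repeat a pose let the fingers close. It gives the time, the measured TCP pose, the force, the opening and the grip force at its end, in the units of the state.
- read_state(): the state, without advancing time (a new reading comes with each control period).
- viewer.camera(name): name is "scene" or "top" or "wrist"; returns the picture (400x640x3 uint8, red, green, blue); there is no depth.
- viewer.camera_params(name): a dict with "fovy" (degrees; the focal length in pixels is half the picture's height over the tangent of half this angle, whatever the lens; pixels are square), "cx", "cy" (the principal point, pixels), "eye" and "attitude" of the camera in the world; the wrist camera has in their place "T_tool_cam" (4x4, takes a point from camera to tool coordinates, whose origin is the TCP and whose axes are the flange's). Camera axes: x right, y up, looking along -z (the intrinsics and any distortion apply to the point x, -y, -z); pixel columns grow to the right and rows downward; lengths in mm; the calibration is good to about 2 mm. A picture is of the moment at which its call begins: read the wrist's pose just before it. camera_params takes no time and is no camera call.
- manip.sign_off(): hands the job in; it is judged then, once.
Trained networks look in the newest picture that a camera, given by its name, has taken for a name from the list of things; names that differ only in an ending like _2 or _b are one class to them, and where a whole thing is asked for, a point or a joint stands for the part that bears it (a point fixed in the world has none). Each returns a list of dicts, best first, with "p" (0 to 1); they miss things now and then, are a little off and sometimes report something else, mostly with a low value. They report only what shows in the picture. A call takes as long as a camera call. They do not tell look-alikes from the thing itself.
- models.cut_out(camera, label): "region" (400x640 bool, what is visible of it) and "box" ([left, top, right, bottom] in pixels, round what is visible of it).
The state is a dict: "clock": time; "joints": joint angles; "qd": joint speeds; "effort": joint torques, N m; "eef_pos": TCP position; "eef_rot": TCP orientation; "wrist_force": force on the tool from outside, world axes, zero at the start; "moment": the same for the moment, N m; "finger_gap": finger opening in mm; "finger_force": force on a finger pad.
Only numpy, scipy, OpenCV 4.12 (cv2) and the standard library are available. Lean on these libraries where they do the work, as an engineer would, in place of code of your own. Each camera call takes 0.05 s, during which the arm holds its last target. There are 200 camera calls.

### The job

Swing the magnifier lamp's arm sideways until no part of its round lens head is above the test dock, then take the framed circuit board out of its holder and slide it fully home into the dock's leaning slot and let go. Finally swing the magnifier back so that its lens is centred above the docked board, and leave everything else on the bench where it is.

Things in the scene. Friction and masses are not known exactly. Their poses are not given: they have to be found in the camera images.
- lamp_arm (a joint): angle of the magnifier's arm about its upright post, rad; 0 = about from the post over the dock, towards the robot; positive = anticlockwise seen from above (lens towards -y). Swings from -1.3 to 1.3, level, and stays where it is left (friction about 0.25 N m, so 1 N at the handle).
- lamp_hinge (a point): point on the vertical hinge axis at the top of the lamp's fixed post (post diameter 22, base diameter 116), at the height of the middle of the lens head
- lens_center (a point): centre of the white round magnifier lens head at the end of the arm, 200 mm from the hinge axis; head outer diameter 120, 20 mm thick (height 187 to 207 mm above the bench); the arm between post and head is 24 mm wide and 14 mm high
- lamp_handle (a point): middle of the part to grip of the lamp's handle: an upright black round stub, diameter 22, rising 50 mm above the lens head's top (its own top at 257 mm above the bench), on the far side of the lens from the post, 275 mm from the hinge axis; this point is at 234 mm height. Can be pinched from above at any yaw.
- dock_slot: slot of the fixed test dock (black, aluminium lips, 140 mm wide). Origin: centre of the slot's mouth, 80 mm above the bench; z points out of the slot, leaning 30 deg from vertical towards the robot; insert along -z. y = along the slot (116 mm inside), x = across its gap (10.5 mm, flared to 18 in the top 6 mm). Depth 48 mm: a board fully home has its centre 12 mm out along z. Either face forward.
- board_mid (a point): centre of the board: circuit board in an aluminium frame, a slab 8 mm thick (its x), 110 mm wide (its y), 120 mm long (its z, up at the start), 0.15 to 0.26 kg. Its upper 42 mm is plain frame for gripping across the 8 mm, e.g. 35 mm above the centre. It starts upright in the holder, centre 72 mm and top 132 mm above the bench.
- holder: black fixed board holder on the bench, base 90 (x) x 140 (y) x 12 mm, origin under its centre; upright slot along y, open at the top, 12 mm wide, floor at 12 mm and top at 42 mm above the bench. Stands to the left or to the right of the dock; the lens head swung to that side would be in the way above it, so swing to the other side.
- parts_bin_mid (a point): black open parts bin, 110 (x) x 140 (y) x 50 mm high, loose; point at its centre. Stands on the opposite side of the dock from the board holder. To be left where it is.
- screwdriver_grip (a point): hand screwdriver lying on the bench between the robot and the dock; point on its handle. To be left where it is.
- flux_bottle_mid (a point): white bottle, diameter 48, height 110 mm, loose; point at its centre. To be left where it is.
- solder_reel_mid (a point): steel solder reel, diameter 64, height 42 mm, standing flat, loose; point at its centre. To be left where it is.
- part_tray_mid (a point): white compartment tray 110 x 160 x 20 mm, loose; point at its centre. To be left where it is.
- pot_mid (a point): black open pot, rim diameter 72, height 75 mm, loose; point at its centre. To be left where it is.
Things that resemble listed ones, but are neither listed nor needed, are in the scene too. What is shaped like the part that bears board_mid but brown or purple is not meant.

How it is judged:
By the outcome, as a careful person would: the job done as asked, in the order asked, and still so for the second after the job is handed in, with the robot touching nothing.
It also fails if it takes over 72 s, if anything falls off the work surface, if the arm or the gripper's body presses on something with over 40 N, if the wrist force passes 120 N, or if a joint passes its speed limit or range.

## Working session

There is one attempt and no reset: what is moved stays moved. The work goes in short steps, Python scripts to look and compute and a tool call to move; the robot and the scene stay as the last step left them, time stands still between calls to the robot, and variables do not carry over. Pictures are saved under pics/ and viewed, at most 10 in all, crops included, and the job is handed in when it is done.

Besides the shell and the picture viewer there is one more tool, called after "Request:" in YAML: its name, and indented under it one key for each argument. carry_out: Moves the arm, as the interface text tells. Its arguments: {"type":"object","properties":{"deltas":{"type":"array"},"newtons":{"type":"number"}},"required":["deltas"]}

```bash
mkdir -p pics; ls; python3 - <<'E'
from cell import read_state, viewer, manip, models
import cv2
print(read_state())
for c in ["scene","top","wrist"]:
    print(c, viewer.camera_params(c))
a=viewer.camera("scene");b=viewer.camera("top")
cv2.imwrite("pics/s0.png",a[:,:,::-1]);cv2.imwrite("pics/t0.png",b[:,:,::-1])
E
```

```text
pics
{'clock': 0.0, 'joints': array([-1.21659644e+00,  3.00452852e-01,  1.52157816e+00, -2.69506935e-05,
        1.32069542e+00, -6.66389019e-02]), 'qd': array([-3.58929528e-04,  5.39573406e-04,  8.60914202e-05, -2.27229150e-04,
       -6.85027713e-04,  1.14420116e-03]), 'effort': array([-6.06427311e-04, -5.31804621e+01, -3.52736878e+01,  7.07556750e-02,
        2.44296261e-02, -1.23195082e-04]), 'eef_pos': array([ 224.57005349, -501.77823098,  204.89757736]), 'eef_rot': array([-3.14045966e+00, -4.94507304e-05,  4.20845446e-01]), 'wrist_force': array([-0.47145894,  0.56190868,  0.66594028]), 'moment': array([ 0.03796295,  0.01711507, -0.01162937]), 'finger_force': 0.0, 'finger_gap': 94.12769910538275}
scene {'fovy': 45.310743982379364, 'cx': 317.19469764058647, 'cy': 191.7011568727634, 'eye': array([1415.14433343,  132.60805365, 1330.86722762]), 'attitude': array([ 0.64338578, -0.00741166,  1.71500087])}
top {'fovy': 43.63978394316421, 'cx': 313.6790614412674, 'cy': 193.605727332028, 'eye': array([ 325.80694057,    3.06986507, 1522.64060516]), 'attitude': array([ 0.17007808, -0.0072872 , -1.54574063])}
wrist {'fovy': 64.27506865678333, 'cx': 323.73671907385216, 'cy': 197.00050174624457, 'T_tool_cam': array([[ 7.02175360e-04,  9.73781584e-01,  2.27483918e-01,
         6.61454296e+01],
       [ 9.99999468e-01, -5.11935061e-04, -8.95281100e-04,
         4.75696099e-01],
       [-7.55351255e-04,  2.27484425e-01, -9.73781426e-01,
        -1.79173643e+02],
       [ 0.00000000e+00,  0.00000000e+00,  0.00000000e+00,
         1.00000000e+00]])}
```

View pics/s0.png

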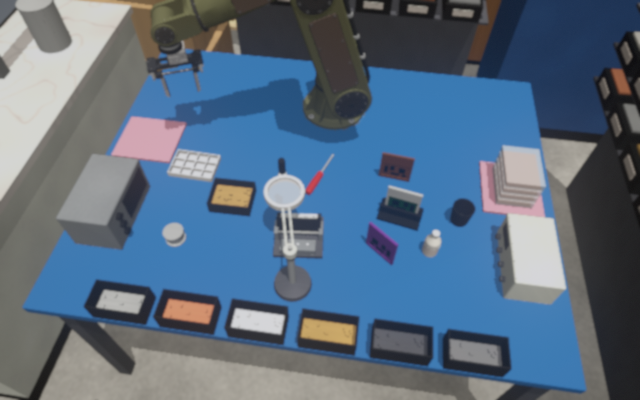

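View pics/t0.png

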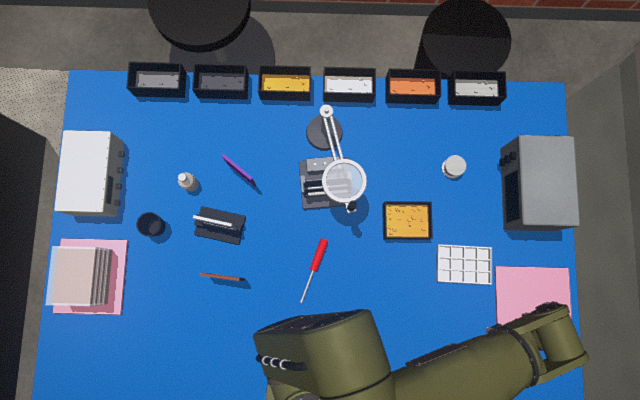

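Scene: the board with the light frame is in its holder at top (219,225), scene (405,200). Look-alikes are the brown one at top (222,276) and the purple one at top (238,170). The dock is at top (325,183), the lens at (345,181), the handle at (351,206) and the post at (325,115). The bin is on the -y side, so the lens has to swing to -y (positive).

```bash
cat > h.py <<'E'
from cell import read_state, viewer, manip, models
import numpy as np, cv2
from scipy.spatial.transform import Rotation as Ro
def rpy(a): return Ro.from_euler('xyz',a).as_matrix()
def cam(name,st=None):
    p=viewer.camera_params(name); f=200/np.tan(np.radians(p['fovy'])/2)
    if name=='wrist':
        st=st or read_state(); R=rpy(st['eef_rot']); T=p['T_tool_cam']
        return f,p['cx'],p['cy'],R@T[:3,3]+st['eef_pos'],R@T[:3,:3]
    return f,p['cx'],p['cy'],np.array(p['eye']),rpy(p['attitude'])
def ray(c,u,v):
    d=c[4]@np.array([(u-c[1])/c[0],-(v-c[2])/c[0],-1]); return c[3],d/np.linalg.norm(d)
def atz(c,u,v,z):
    e,d=ray(c,u,v); return e+d*(z-e[2])/d[2]
def proj(c,P):
    q=(np.atleast_2d(P)-c[3])@c[4]; return np.c_[c[1]+c[0]*q[:,0]/-q[:,2], c[2]-c[0]*q[:,1]/-q[:,2]]
def tri(rays):
    A=0;b=0
    for e,d in rays:
        M=np.eye(3)-np.outer(d,d);A=A+M;b=b+M@e
    x=np.linalg.solve(A,b); return x,[np.linalg.norm((np.eye(3)-np.outer(d,d))@(x-e)) for e,d in rays]
def cen(m):
    v,u=np.nonzero(m); return u.mean(),v.mean()
E
python3 - <<'E'
from h import *
np.set_printoptions(precision=1,suppress=True)
ims={n:viewer.camera(n) for n in ("scene","top")}
C={n:cam(n) for n in ims}
for l in ["lamp_handle","lens_center","lamp_hinge","dock_slot","board_mid","holder","parts_bin_mid"]:
    r={}
    for n in ims:
        o=models.cut_out(n,l)
        for d in o[:3]: print(l,n,round(d['p'],2),np.array(d['box']),int(d['region'].sum()),np.array(cen(d['region'])))
        if o: r[n]=cen(o[0]['region'])
    if len(r)==2: print('   tri',*tri([ray(C[n],*r[n]) for n in r]))
E
```

```text
lamp_handle scene 0.61 [262.7 156.3 303.4 258. ] 1626 [284.7 198.4]
lamp_handle top 0.72 [317.2 103.1 365.2 210.8] 2046 [341.1 171.7]
lamp_handle top 0.71 [383.  200.5 430.  241.4] 1892 [407.1 219.5]
   tri [614.7 -72.1 202.1] [np.float64(1.3446673414925105), np.float64(1.3446673414925405)]
lens_center scene 0.84 [263.3 159.1 303.1 262.3] 1508 [284.6 198.4]
lens_center top 0.96 [320.5 103.9 369.7 214.2] 2206 [340.8 170.2]
lens_center top 0.22 [194.1 217.2 238.2 230.1] 221 [215.  222.3]
   tri [617.8 -71.3 206.5] [np.float64(1.047761489259375), np.float64(1.0477614892593976)]
lamp_hinge scene 0.65 [261.9 157.  306.5 260.1] 1628 [284.8 198.7]
lamp_hinge scene 0.65 [161.9 223.9 188.9 245.1] 397 [174.5 234.1]
lamp_hinge top 0.82 [320.6 105.1 366.8 214.1] 2056 [341.3 171.8]
   tri [614.6 -72.4 200.3] [np.float64(1.7310578917304125), np.float64(1.7310578917304087)]
dock_slot scene 0.9 [280.  213.8 322.4 233.5] 665 [301.5 222.8]
dock_slot scene 0.3 [263.8 157.9 305.  259.9] 1610 [284.7 199.3]
dock_slot top 0.57 [303.  180.8 326.5 196.3] 271 [313.7 188. ]
dock_slot top 0.4 [318.5 106.5 368.8
[... 599 characters left out ...]
 scene 0.64 [377.8 199.9 422.8 227.3] 745 [398.8 215.9]
holder top 0.63 [194.  207.  246.7 243. ] 1120 [219.7 225.5]
holder top 0.55 [177.7 170.6 197.  190. ] 280 [187.4 181.5]
holder top 0.25 [319.7 104.5 367.5 210.9] 1977 [341.3 172.2]
   tri [481.6 284.4  -6.1] [np.float64(0.23543911448994326), np.float64(0.23543911448987836)]
parts_bin_mid scene 0.57 [207.8 174.1 259.2 217.1] 1563 [232.3 196.3]
parts_bin_mid scene 0.18 [377.7 198.8 422.6 228.5] 829 [399.7 215.4]
parts_bin_mid top 0.92 [382.1 201.1 428.2 241. ] 1857 [407.1 219.5]
parts_bin_mid top 0.22 [177.2 169.7 195.7 192.3] 323 [187.7 180.9]
   tri [ 510.3 -281.1   29.9] [np.float64(3.2396082842543126), np.float64(3.2396082842542078)]
```

```bash
python3 - <<'E'
from h import *
a=cv2.imread("pics/s0.png");b=cv2.imread("pics/t0.png")
A=cv2.resize(a[150:310,245:345],None,fx=3.7,fy=3.7,interpolation=cv2.INTER_CUBIC)
B=cv2.resize(b[90:250,290:390],None,fx=3.7,fy=3.7,interpolation=cv2.INTER_CUBIC)
cv2.imwrite("pics/c1.png",np.hstack([A,B]))
A=cv2.resize(a[180:240,370:440],None,fx=5.5,fy=5.5,interpolation=cv2.INTER_CUBIC)
B=cv2.resize(b[195:255,185:255],None,fx=5.5,fy=5.5,interpolation=cv2.INTER_CUBIC)
cv2.imwrite("pics/c2.png",np.hstack([A,B]))
E
```

```text
(no output)
```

View pics/c1.png

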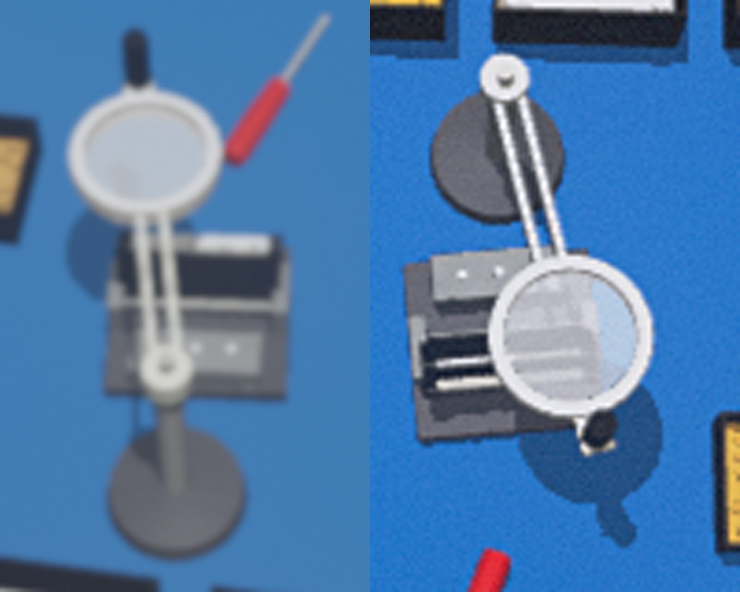

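View pics/c2.png

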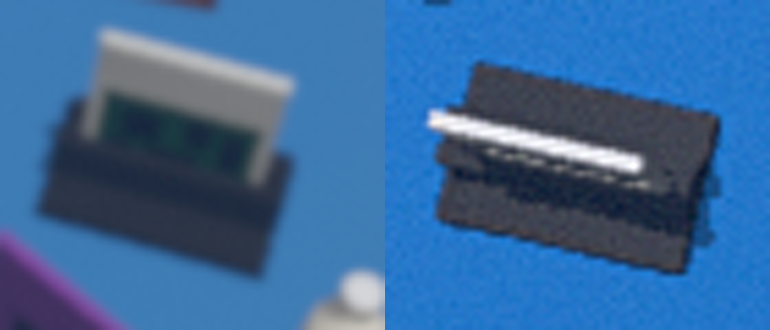

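Crops: the light frame with green circuitry stands in the holder, so the choice is confirmed (not the brown or purple one). In the top picture the lens ring is centred at (344,180), the handle top at (352,205) and the hinge cap at (326,111).

```bash
python3 - <<'E'
from h import *
np.set_printoptions(precision=1,suppress=True)
S=cam('scene');T=cam('top')
def f(s,u,v,u0,v0): return (u+.5)/s-.5+u0,(v+.5)/s-.5+v0
pt=lambda s,t,k,so,to,w: tri([ray(S,*f(k,*s,*so)),ray(T,*f(k,t[0]-w,t[1],*to))])
L=lambda s,t: pt(s,t,3.7,(245,150),(290,90),370)
print('lens',*L((145,152),(571,335)), atz(S,*f(3.7,145,152,245,150),197),atz(T,*f(3.7,201,335,290,90),197))
print('hinge',*L((165,368),(504,77)))
print('handletop',*L((135,38),(602,425)))
B=lambda s,t: pt(s,t,5.5,(370,180),(185,195),385)
e1=B((293,85),(430,120));e2=B((102,36),(640,162));print('board',e1,e2,np.linalg.norm(e1[0]-e2[0]))
for s,k,o,c in (((293,85),5.5,(370,180),S),((102,36),5.5,(370,180),S),((45,120),5.5,(185,195),T),((255,162),5.5,(185,195),T)): print(atz(c,*f(k,*s,*o),132))
# holder base corners in top at z=12..: 
for u,v in ((475,65),(718,118),(685,272),(440,220)): print('hold',atz(T,*f(5.5,u-385,v,185,195),42),atz(T,*f(5.5,u-385,v,185,195),12))
for u,v in ((405,265),(418,438)): print('dock L',atz(T,*f(3.7,u-370,v,290,90),10))
for u,v in ((415,318),(438,364),(438,385)): print('dock lips',atz(T,*f(3.7,u-370,v,290,90),80))
E
```

```text
lens [590.5 -79.5 206.2] [np.float64(1.776936125765075), np.float64(1.776936125765067)] [583.7 -79.5 197. ] [592.7 -81.9 197. ]
hinge [783.8 -27.5 209.8] [np.float64(0.988873437761227), np.float64(0.9888734377612041)]
handletop [517.3 -98.8 257.2] [np.float64(1.6696909231026535), np.float64(1.6696909231026071)]
board (array([490.8, 337.1, 134.9]), [np.float64(2.2368715282131864), np.float64(2.2368715282132)]) (array([472.1, 228.8, 135.4]), [np.float64(1.6368873466679996), np.float64(1.6368873466679985)]) 109.90310576573368
[488.  339.8 132. ]
[469.1 230.7 132. ]
[491.2 335.5 132. ]
[472.5 227.7 132. ]
hold [532.6 334.5  42. ] [536.8 341.3  12. ]
hold [507.  201.2  42. ] [510.7 205.3  12. ]
hold [423.4 214.9  42. ] [425.4 219.2  12. ]
hold [447.9 348.   42. ] [450.4 355.   12. ]
dock L [686.5  46.4  10. ]
dock L [540.2  31.3  10. ]
dock lips [626.7  35.1  80. ]
dock lips [590.   15.8  80. ]
dock lips [573.1  15.4  80. ]
```

Plan: swing to +1.15 rad (towards -y). The moves cannot tilt the tool, so the board goes in upright with its tip in the flared mouth. The loosened fingers will then lean it towards the robot and it can slide home.

```bash
cat >> h.py <<'E'
def to(P,yaw=None):
    s=read_state(); R=rpy(s['eef_rot']); dp=R.T@(np.array(P)-s['eef_pos'])
    y=s['eef_rot'][2]; r=0 if yaw is None else -np.degrees(yaw-y)
    print('dp',np.round(dp,1),'roll',round(r,1),'rows',round(np.linalg.norm(dp)/41.7,1))
E
python3 -c "
from h import *
to((500,-105,310),.42)"
```

```text
dp [ 413.5 -249.9 -104.5] roll 0.0 rows 11.9
```

Request:
carry_out:
  deltas:
    - {"dp": [0, 0, -60], "roll": 0, "gripper": 1}
    - {"dp": [413.5, -250, -104.5], "roll": 0, "gripper": 1}
    - {"dp": [413.5, -250, -104.5], "roll": 0, "gripper": 1}
    - {"dp": [413.5, -250, -104.5], "roll": 0, "gripper": 1}
    - {"dp": [413.5, -250, -104.5], "roll": 0, "gripper": 1}
    - {"dp": [413.5, -250, -104.5], "roll": 0, "gripper": 1}
    - {"dp": [413.5, -250, -104.5], "roll": 0, "gripper": 1}
    - {"dp": [413.5, -250, -104.5], "roll": 0, "gripper": 1}
    - {"dp": [413.5, -250, -104.5], "roll": 0, "gripper": 1}
    - {"dp": [413.5, -250, -104.5], "roll": 0, "gripper": 1}
    - {"dp": [413.5, -250, -104.5], "roll": 0, "gripper": 1}
    - {"dp": [413.5, -250, -104.5], "roll": 0, "gripper": 1}

```text
clock: 1.9
eef_pos: [484.4, -126.5, 306.8]
eef_rot: [3.141, -0.0, 0.421]
wrist_force: [-0.2, -0.7, -0.3]
finger_gap: 94.2
finger_force: 0.0
```

Request:
carry_out:
  deltas:
    - {"dp": [0, 0, 0], "roll": 0, "gripper": 1}

```text
clock: 1.98
eef_pos: [486.3, -123.5, 307.0]
eef_rot: [3.142, -0.002, 0.426]
wrist_force: [-0.8, -0.4, -0.8]
finger_gap: 94.0
finger_force: 0.0
```

```bash
python3 - <<'E'
from h import *
s=read_state();print(s['clock'],s['eef_pos'],s['eef_rot'],s['joints'])
c=cam('wrist',s);im=viewer.camera('wrist');cv2.imwrite('pics/w1.png',im[:,:,::-1])
print(proj(c,[[517,-99,257],[590,-80,207],[517,-99,234]]))
to((517.3,-98.8,218),.42)
E
```

```text
1.9833 [ 486.28323962 -123.54613765  306.99751288] [ 3.14154374e+00 -1.71031258e-03  4.26031196e-01] [-3.22420399e-01  1.30645870e-01  1.49225974e+00  1.12964431e-03
  1.51740057e+00  8.22285209e-01]
[[309.41157125 162.64636306]
 [326.83612857  64.96909943]
 [310.66161711 159.13939143]]
dp [ 40.6 -11.3  88.4] roll 0.3 rows 2.3
```

View pics/w1.png

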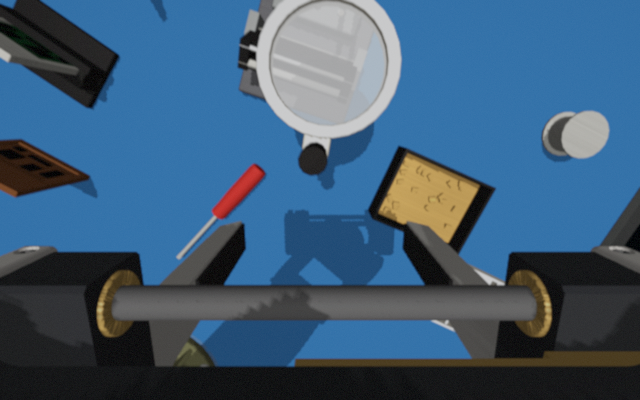

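The wrist view shows the handle top at about (313,156) against (309,163) predicted, and the lens centre at (328,66). They agree within a few mm.

```bash
python3 - <<'E'
from h import *
c=cam('wrist');print(atz(c,313,155,257),atz(c,328,66,207)); to((517,-99,310),.42)
P=atz(c,313,155,257);Q=atz(c,328,66,207)
print(P-Q, np.linalg.norm((P-Q)[:2])); to((519,-100,218),.42)
E
```

```text
[ 521.76864131 -101.47514409  257.        ] [588.12683143 -83.66623607 207.        ]
dp [ 40.3 -11.2  -3.6] roll 0.3 rows 1.0
[-66.35819012 -17.80890802  50.        ] 68.70637962156103
dp [41.7 -9.5 88.4] roll 0.3 rows 2.4
```

Request:
carry_out:
  deltas:
    - {"dp": [41, -9.5, 0], "roll": 0, "gripper": 1}
    - {"dp": [41, -9.5, 0], "roll": 0, "gripper": 1}
    - {"dp": [41, -9.5, 40], "roll": 0, "gripper": 1}
    - {"dp": [41, -9.5, 40], "roll": 0, "gripper": 1}
    - {"dp": [41, -9.5, 40], "roll": 0, "gripper": 1}

```text
clock: 2.45
eef_pos: [516.2, -103.7, 265.4]
eef_rot: [-3.139, 0.003, 0.42]
wrist_force: [-0.7, 0.9, 1.0]
finger_gap: 94.3
finger_force: 0.0
```

```bash
python3 - <<'E'
from h import *
s=read_state();print(s['clock'],s['eef_pos'],s['qd'].round(3));to((519,-100,218),.42)
E
```

```text
2.45 [ 516.17100835 -103.6790426   265.4224843 ] [-0.001 -0.033 -0.064 -0.001  0.021  0.003]
dp [ 4.2 -2.1 47.4] roll -0.0 rows 1.1
```

Request:
carry_out:
  deltas:
    - {"dp": [4, -2, 30], "roll": 0, "gripper": 1}
    - {"dp": [4, -2, 47], "roll": 0, "gripper": 0.5}
    - {"dp": [4, -2, 47], "roll": 0, "gripper": -1}
    - {"dp": [4, -2, 47], "roll": 0, "gripper": -1}
    - {"dp": [4, -2, 47], "roll": 0, "gripper": -1}
    - {"dp": [4, -2, 47], "roll": 0, "gripper": -1}
    - {"dp": [4, -2, 47], "roll": 0, "gripper": -1}
    - {"dp": [4, -2, 47], "roll": 0, "gripper": -1}
  newtons: 15

```text
clock: 3.12
eef_pos: [520.2, -99.8, 220.1]
eef_rot: [3.141, -0.001, 0.421]
wrist_force: [-0.3, -0.3, -0.3]
finger_gap: 50.9
finger_force: 0.0
```

```bash
python3 - <<'E'
from h import *
np.set_printoptions(precision=1,suppress=True)
s=read_state();print(s['clock'],s['eef_pos'],s['eef_rot'],s['finger_gap'],s['finger_force'],s['wrist_force'])
H=np.array([784,-27.5]);P=s['eef_pos'];R=rpy(s['eef_rot']);v=P[:2]-H;a0=np.arctan2(-v[1],-v[0]);r=np.linalg.norm(v);print(a0,r)
n=16
for i,a in enumerate(np.linspace(a0,1.15,n+1)[1:],1):
    d=np.array([*(H-r*np.array([np.cos(a),np.sin(a)])),P[2]])-P; print(i,R.T@d,-np.degrees(a-a0))
E
```

```text
3.1167 [520.2 -99.8 220.1] [ 3.1 -0.   0.4] 50.87766880248242 0.0 [-0.3 -0.3 -0.3]
0.26743897293083363 273.5170529651918
1 [-1.9 15.   0. ] -3.160438875862152
2 [-3. 30.  0.] -6.320877751724304
3 [-3.2 45.1  0. ] -9.481316627586454
4 [-2.6 60.2  0. ] -12.641755503448609
5 [-1.2 75.2  0.1] -15.802194379310759
6 [ 1.1 90.1  0.1] -18.962633255172914
7 [  4.2 104.9   0.1] -22.123072131035062
8 [  8.1 119.4   0.1] -25.28351100689721
9 [ 12.7 133.8   0.1] -28.443949882759366
10 [ 18.2 147.8   0.1] -31.604388758621518
11 [ 24.4 161.6   0.1] -34.76482763448367
12 [ 31.4 175.    0.2] -37.92526651034582
13 [ 39.1 187.9   0.2] -41.08570538620798
14 [ 47.5 200.4   0.2] -44.24614426207013
15 [ 56.6 212.5   0.2] -47.40658313793228
16 [ 66.4 224.    0.2] -50.56702201379443
```

Request:
carry_out:
  deltas:
    - {"dp": [0, 0, 0], "roll": 0, "gripper": -1}
    - {"dp": [0, 0, 0], "roll": 0, "gripper": -1}
    - {"dp": [0, 0, 0], "roll": 0, "gripper": -1}
    - {"dp": [0, 0, 0], "roll": 0, "gripper": -1}
    - {"dp": [0, 0, 0], "roll": 0, "gripper": -1}
    - {"dp": [0, 0, 0], "roll": 0, "gripper": -1}

```text
clock: 3.62
eef_pos: [519.9, -99.6, 219.2]
eef_rot: [-3.141, 0.0, 0.421]
wrist_force: [-1.1, 0.1, 0.4]
finger_gap: 21.6
finger_force: 15.0
```

Gripped: the gap of 21.6 matches the 22 mm stub. Next I swing it.

Request:
carry_out:
  deltas:
    - {"dp": [-1, 7, 0], "roll": -1.5, "gripper": -1}
    - {"dp": [-2, 18, 0], "roll": -4, "gripper": -1}
    - {"dp": [-3, 34, 0], "roll": -7, "gripper": -1}
    - {"dp": [-3, 52, 0], "roll": -11, "gripper": -1}
    - {"dp": [-1.2, 75, 0], "roll": -15.8, "gripper": -1}
    - {"dp": [1.1, 90, 0], "roll": -19, "gripper": -1}
    - {"dp": [4.2, 105, 0], "roll": -22.1, "gripper": -1}
    - {"dp": [8, 119.5, 0], "roll": -25.3, "gripper": -1}
    - {"dp": [12.7, 134, 0], "roll": -28.4, "gripper": -1}
    - {"dp": [18.2, 148, 0], "roll": -31.6, "gripper": -1}
    - {"dp": [24.4, 161.6, 0], "roll": -34.8, "gripper": -1}
    - {"dp": [28, 168, 0], "roll": -36.2, "gripper": -1}

```text
clock: 4.62
eef_pos: [614.9, -242.6, 219.3]
eef_rot: [3.141, 0.0, 1.055]
wrist_force: [-2.8, -0.6, 4.3]
finger_gap: 21.4
finger_force: 15.0
```

```bash
python3 - <<'E'
from h import *
np.set_printoptions(precision=1,suppress=True)
s=read_state();print(s['clock'],s['eef_pos'],s['eef_rot'],s['finger_gap'],s['finger_force'],s['wrist_force'],s['moment'],s['joints'])
H=np.array([784,-27.5]);P=s['eef_pos'];R=rpy(s['eef_rot']);v=P[:2]-H;a0=np.arctan2(-v[1],-v[0]);r=np.linalg.norm(v);print(a0,r)
n=6
for i,a in enumerate(np.linspace(a0,1.15,n+1)[1:],1):
    d=np.array([*(H-r*np.array([np.cos(a),np.sin(a)])),P[2]])-P; print(i,R.T@d,-np.degrees(a-a0))
E
```

```text
4.6167 [ 614.9 -242.6  219.3] [3.1 0.  1.1] 21.438933948386293 15.000341981649399 [-2.8 -0.6  4.3] [-0.3  0.5  0.1] [-0.4  0.5  1.1 -0.   1.5  0.1]
0.9045919763004832 273.61403262994264
1 [-1.5 11.1  0. ] -2.343474002771469
2 [-2.5 22.2  0. ] -4.686948005542931
3 [-3.  33.4  0. ] -7.030422008314393
4 [-3.1 44.6  0. ] -9.373896011085868
5 [-2.7 55.8  0. ] -11.71737001385733
6 [-1.9 67.   0. ] -14.060844016628794
```

Next I finish the swing and open the fingers.

Request:
carry_out:
  deltas:
    - {"dp": [-1.5, 11, 0], "roll": -2.3, "gripper": -1}
    - {"dp": [-2.5, 22, 0], "roll": -4.7, "gripper": -1}
    - {"dp": [-3, 33.4, 0], "roll": -7, "gripper": -1}
    - {"dp": [-3.1, 44.6, 0], "roll": -9.4, "gripper": -1}
    - {"dp": [-2.7, 55.8, 0], "roll": -11.7, "gripper": -1}
    - {"dp": [-1.9, 67, 0], "roll": -14, "gripper": -1}
    - {"dp": [-1.9, 67, 0], "roll": -14, "gripper": -1}
    - {"dp": [-1.9, 67, 0], "roll": -14, "gripper": 0.2}
    - {"dp": [-1.9, 67, 0], "roll": -14, "gripper": 0.2}
    - {"dp": [-1.9, 67, 0], "roll": -14, "gripper": 0.2}
    - {"dp": [-1.9, 67, 0], "roll": -14, "gripper": 0.2}

```text
clock: 5.53
eef_pos: [671.3, -276.2, 219.1]
eef_rot: [-3.141, -0.0, 1.297]
wrist_force: [0.1, 0.4, 0.6]
finger_gap: 45.3
finger_force: 0.0
```

```bash
python3 - <<'E'
from h import *
np.set_printoptions(precision=3,suppress=True)
s=read_state();print(s['clock'],s['eef_pos'],s['eef_rot'],s['finger_gap'],s['joints']);print(s['eef_rot'])
to((640,-120,330),1.39)
E
```

```text
5.5333 [ 671.296 -276.15   219.137] [-3.141 -0.     1.297] 45.34598925608323 [-0.441  0.717  0.878  0.     1.548 -0.167]
[-3.141 -0.     1.297]
dp [ 141.9  -72.4 -110.8] roll -5.3 rows 4.7
```

```bash
python3 - <<'E'
from h import *
to((575,-115,330),1.39)
E
```

```text
dp [ 129.1 -136.3 -110.8] roll -5.3 rows 5.2
```

Request:
carry_out:
  deltas:
    - {"dp": [0, 0, -40], "roll": 0, "gripper": 0.2}
    - {"dp": [0, 0, -75], "roll": 0, "gripper": 0.2}
    - {"dp": [129, -136, -111], "roll": -5.3, "gripper": 0.2}
    - {"dp": [129, -136, -111], "roll": -5.3, "gripper": 0.2}
    - {"dp": [129, -136, -111], "roll": -5.3, "gripper": 0.2}
    - {"dp": [129, -136, -111], "roll": -5.3, "gripper": 0.2}
    - {"dp": [129, -136, -111], "roll": -5.3, "gripper": 0.2}
    - {"dp": [129, -136, -111], "roll": -5.3, "gripper": 0.2}
    - {"dp": [129, -136, -111], "roll": -5.3, "gripper": 0.2}

```text
clock: 6.28
eef_pos: [575.1, -114.5, 331.3]
eef_rot: [3.14, 0.0, 1.391]
wrist_force: [1.1, -0.8, 0.0]
finger_gap: 56.3
finger_force: 0.0
```

```bash
python3 - <<'E'
from h import *
s=read_state();c=cam('wrist',s);im=viewer.camera('wrist')
print(s['clock'],s['eef_pos'],s['eef_rot'],np.abs(s['qd']).max())
np.savez('w2.npz',f=c[0],cx=c[1],cy=c[2],e=c[3],R=c[4],im=im)
cv2.imwrite('pics/w2.png',im[:,:,::-1])
t=viewer.camera('top');cv2.imwrite('pics/t2.png',t[:,:,::-1])
sc=viewer.camera('scene');cv2.imwrite('pics/s2.png',sc[:,:,::-1])
print(proj(c,[[585,-33,80]]))
E
```

```text
6.2833 [ 575.10549065 -114.52221482  331.33686918] [3.13976951e+00 1.73749646e-04 1.39089797e+00] 0.05087051283765082
[[318.82605428 109.3369129 ]]
```

View pics/w2.png

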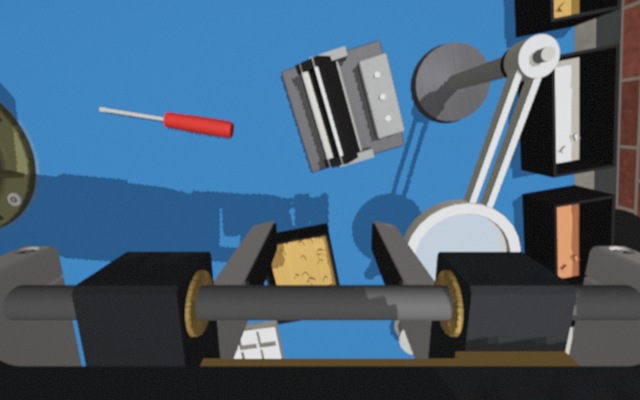

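The lens at (463,240) is well clear of the dock at (340,105). I'll make one composite close-up of the dock from all three cameras.

```bash
python3 - <<'E'
from h import *
z=lambda p,x,y,w,h,k: cv2.resize(cv2.imread(p)[y:y+h,x:x+w],None,fx=k,fy=k,interpolation=cv2.INTER_CUBIC)
A=z('pics/w2.png',270,30,150,150,4); B=z('pics/t2.png',295,145,50,75,4);C=z('pics/s2.png',265,200,50,75,4)
cv2.imwrite('pics/c3.png',np.hstack([A,np.vstack([B,C])]))
E
```

```text
(no output)
```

View pics/c3.png

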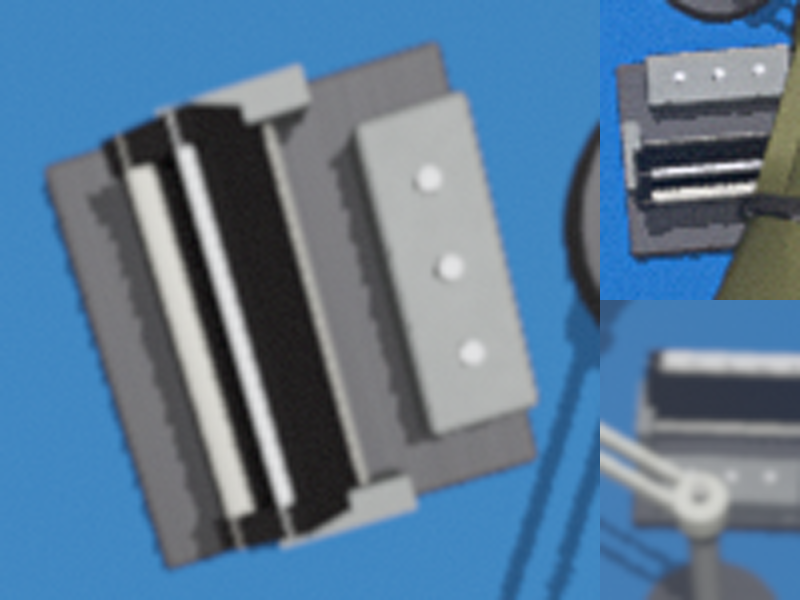

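The wrist crop shows the near lip (wide strip) from crop (145,165) to (238,515) and the far lip (thin strip) from (185,150) to (285,505). The slot mouth lies between them.

```bash
cat > dock.py <<'E'
from h import *
np.set_printoptions(precision=1,suppress=True)
w=np.load('w2.npz');W=(float(w['f']),float(w['cx']),float(w['cy']),w['e'],w['R'])
T=cam('top')
p=lambda x,y:((x+.5)/4-.5+270,(y+.5)/4-.5+30)
q=lambda x,y:((x-370+.5)/3.7-.5+290,(y+.5)/3.7-.5+90)
if __name__=='__main__':
    print('near end',*tri([ray(W,*p(143,165)),ray(T,*q(438,386))]))
    print('far end',*tri([ray(W,*p(185,150)),ray(T,*q(438,364))]))
    for n,a,b,z in (('near strip mid',(145,165),(238,515),75),('near right edge',(157,165),(252,513),72),('far left edge',(178,152),(277,508),84.5),('far mid',(185,150),(285,505),85.5),('base L',(45,170),(170,568),6),('base R',(435,42),(535,460),6)):
        A=atz(W,*p(*a),z);B=atz(W,*p(*b),z);d=A-B
        print(n,(A+B)/2,'len',np.linalg.norm(d),'yaw',np.arctan2(-d[0],d[1]).round(3))
    # rerun of board line, hi-res check
E
python3 dock.py
```

```text
near end [575.4  16.8  67.9] [np.float64(1.7621539761082803), np.float64(1.7621539761085414)]
far end [589.9  16.7  85. ] [np.float64(1.2197196711609783), np.float64(1.2197196711610534)]
near strip mid [582.2 -40.9  75. ] len 116.35536112569902 yaw 0.084
near right edge [586.5 -41.3  72. ] len 116.7443586637631 yaw 0.094
far left edge [594.3 -40.2  84.5] len 115.97272472072412 yaw 0.103
far mid [596.8 -39.8  85.5] len 115.43820000661857 yaw 0.108
base L [547.7 -45.    6. ] len 156.21391164249974 yaw 0.115
base R [696.7 -28.    6. ] len 157.48009921806224 yaw 0.112
```

Dock: mouth at about (587,-41,80), yaw about 0.105. The slot length comes out at 116, which matches. Next I look at the board close up.

```bash
python3 - <<'E'
from h import *
to((481,215,300),1.40)
E
```

```text
dp [ 308.6 -153.    29.7] roll -0.7 rows 8.3
```

Request:
carry_out:
  deltas:
    - {"dp": [308.5, -153, 30], "roll": -0.7, "gripper": 0.2}
    - {"dp": [308.5, -153, 30], "roll": -0.7, "gripper": 0.2}
    - {"dp": [308.5, -153, 30], "roll": -0.7, "gripper": 0.2}
    - {"dp": [308.5, -153, 30], "roll": -0.7, "gripper": 0.2}
    - {"dp": [308.5, -153, 30], "roll": -0.7, "gripper": 0.2}
    - {"dp": [308.5, -153, 30], "roll": -0.7, "gripper": 0.2}
    - {"dp": [308.5, -153, 30], "roll": -0.7, "gripper": 0.2}
    - {"dp": [308.5, -153, 30], "roll": -0.7, "gripper": 0.2}
    - {"dp": [308.5, -153, 30], "roll": -0.7, "gripper": 0.2}
    - {"dp": [308.5, -153, 30], "roll": -0.7, "gripper": 0.2}
    - {"dp": [308.5, -153, 30], "roll": -0.7, "gripper": 0.2}

```text
clock: 7.35
eef_pos: [481.0, 215.3, 299.6]
eef_rot: [-3.141, 0.001, 1.402]
wrist_force: [-0.1, -1.0, 1.0]
finger_gap: 56.4
finger_force: 0.0
```

```bash
python3 - <<'E'
from h import *
s=read_state();c=cam('wrist',s);im=viewer.camera('wrist');t=viewer.camera('top')
print(s['clock'],s['eef_pos'],s['eef_rot'],np.abs(s['qd']).max())
np.savez('w3.npz',f=c[0],cx=c[1],cy=c[2],e=c[3],R=c[4])
cv2.imwrite('pics/w3.png',im[:,:,::-1]);cv2.imwrite('pics/t3.png',t[:,:,::-1])
uv=proj(c,[[481,283,132],[490.8,337,132],[472,229,132]]);print(uv)
o=models.cut_out('wrist','board_mid');print([(d['p'],d['box']) for d in o])
x,y=int(uv[0,0])-75,max(0,int(uv[0,1])-75);print(x,y)
A=cv2.resize(im[y:y+150,x:x+150,::-1],None,fx=4,fy=4,interpolation=cv2.INTER_CUBIC)
B=cv2.resize(t[145:295,295:345,::-1],None,fx=4,fy=4,interpolation=cv2.INTER_CUBIC)
cv2.imwrite('pics/c4.png',np.hstack([A,B]))
E
```

```text
7.35 [481.01929379 215.30889448 299.59889411] [-3.14068012e+00  8.21883660e-04  1.40210880e+00] 0.035308160322656865
[[312.20353945 121.02940597]
 [312.37738904  65.70355132]
 [312.75903873 172.25254384]]
[(0.93, [171.7, 119.0, 229.1, 215.1]), (0.88, [407.3, 102.2, 495.4, 195.2]), (0.75, [308.1, 68.1, 321.2, 171.3])]
237 46
```

View pics/c4.png

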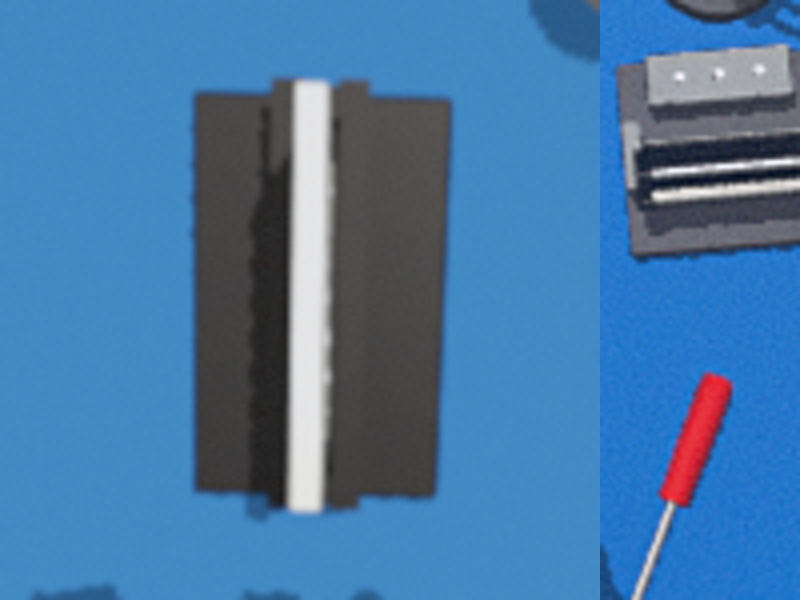

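The board's white top edge runs from crop (312,80) to (305,512). The holder's slot is below it, as expected.

```bash
python3 - <<'E'
from h import *
np.set_printoptions(precision=1,suppress=True)
w=np.load('w3.npz');W=(float(w['f']),float(w['cx']),float(w['cy']),w['e'],w['R']);T=cam('top')
p=lambda x,y:((x+.5)/4-.5+237,(y+.5)/4-.5+46)
q=lambda x,y:((x-385+.5)/5.5-.5+185,(y+.5)/5.5-.5+195)
a,b=p(312,80),p(305.5,512)
A=atz(W,*a,132);B=atz(W,*b,132);print(A,B,(A+B)/2,np.linalg.norm(A-B),np.arctan2(-(A-B)[0],(A-B)[1]))
print(tri([ray(W,*a),ray(T,*q(430,120))]),tri([ray(W,*b),ray(T,*q(640,162))]))
# white mask check
im=cv2.imread('pics/w3.png')[46:196,295:335].min(2); m=(im>190); v,u=np.nonzero(m); d=cv2.fitLine(np.c_[u+295.,v+46.].astype(np.float32),cv2.DIST_HUBER,0,.01,.01).ravel(); print(m.sum(),d,v.min()+46,v.max()+46)
M=(A+B)/2; to((M[0],M[1],200),None); to((M[0],M[1],104))
E
```

```text
[493.1 336.7 132. ] [472.  227.5 132. ] [482.5 282.1 132. ] 111.24969328299042 -0.19061808587485904
(array([493.1, 339.3, 116.1]), [np.float64(0.01354526516393016), np.float64(0.013545265163811278)]) (array([472.2, 227.6, 133.2]), [np.float64(0.19052181432866053), np.float64(0.19052181432880477)])
802 [  0.   -1.  313.7 119. ] 67 172
dp [ 67.1 -10.3 100.1] roll 0 rows 2.9
dp [ 67.1 -10.3 196.1] roll 0 rows 5.0
```

Request:
carry_out:
  deltas:
    - {"dp": [67, -10.3, 0], "roll": 1, "gripper": 0}
    - {"dp": [67, -10.3, 0], "roll": 1, "gripper": 0}
    - {"dp": [67, -10.3, 40], "roll": 1, "gripper": 0}
    - {"dp": [67, -10.3, 80], "roll": 1, "gripper": 0}
    - {"dp": [67, -10.3, 120], "roll": 1, "gripper": 0}
    - {"dp": [67, -10.3, 155], "roll": 1, "gripper": 0}
    - {"dp": [67, -10.3, 155], "roll": 1, "gripper": 0}

```text
clock: 8.08
eef_pos: [479.7, 280.9, 138.8]
eef_rot: [-3.134, 0.006, 1.382]
wrist_force: [0.1, -0.1, -0.4]
finger_gap: 46.9
finger_force: 0.0
```

```bash
python3 - <<'E'
from h import *
s=read_state();print(s['eef_pos'],s['eef_rot'],s['finger_gap']);to((482.5,282.2,104),1.385)
E
```

```text
[479.70720236 280.91807186 138.78469371] [-3.13356324  0.00627158  1.38246812] 46.85137008325875
dp [ 2.   2.8 34.8] roll -0.1 rows 0.8
```

Request:
carry_out:
  deltas:
    - {"dp": [2, 0, 15], "roll": 0, "gripper": 0}
    - {"dp": [2, 0, 35], "roll": 0, "gripper": 0}
    - {"dp": [2, 0, 40], "roll": 0, "gripper": -0.3}
    - {"dp": [2, 0, 40], "roll": 0, "gripper": -0.5}

```text
clock: 8.42
eef_pos: [482.5, 284.7, 105.7]
eef_rot: [-3.141, 0.0, 1.383]
wrist_force: [0.0, 0.5, -0.4]
finger_gap: 37.0
finger_force: 0.0
```

```bash
python3 - <<'E'
from h import *
s=read_state();print(s['eef_pos'],s['eef_rot'],s['finger_gap'],s['wrist_force']);to((482.5,282.2,104),1.385)
E
```

```text
[482.48475622 284.74326254 105.69359088] [-3.14104040e+00  4.92106698e-04  1.38318172e+00] 36.98933417352525 [ 0.04608201  0.47537513 -0.39497679]
dp [-2.5  0.5  1.7] roll -0.1 rows 0.1
```

Request:
carry_out:
  deltas:
    - {"dp": [-2.5, 0.5, 1.5], "roll": 0, "gripper": -0.6}
    - {"dp": [-2.5, 0.5, 1.5], "roll": 0, "gripper": -1}
    - {"dp": [-2.5, 0.5, 1.5], "roll": 0, "gripper": -1}
    - {"dp": [-2.5, 0.5, 1.5], "roll": 0, "gripper": -1}
    - {"dp": [-2.5, 0.5, 1.5], "roll": 0, "gripper": -1}
    - {"dp": [-2.5, 0.5, 1.5], "roll": 0, "gripper": -1}
    - {"dp": [-2.5, 0.5, 1.5], "roll": 0, "gripper": -1}
    - {"dp": [-2.5, 0.5, 1.5], "roll": 0, "gripper": -1}
    - {"dp": [-2.5, 0.5, 1.5], "roll": 0, "gripper": -1}
    - {"dp": [-2.5, 0.5, 1.5], "roll": 0, "gripper": -1}
  newtons: 35

```text
clock: 9.25
eef_pos: [482.1, 283.0, 104.5]
eef_rot: [3.141, -0.0, 1.384]
wrist_force: [-1.9, -1.3, 6.6]
finger_gap: 7.6
finger_force: 35.0
```

```bash
python3 - <<'E'
from h import *
s=read_state();print(s['eef_pos'],s['eef_rot'],s['finger_gap'],s['finger_force'],s['wrist_force'],s['moment'])
E
```

```text
[482.11495762 283.01530583 104.53737372] [ 3.14127064e+00 -4.78246039e-04  1.38418379e+00] 7.574467318059591 34.98789846897125 [-1.93885799 -1.32032822  6.56512941] [-0.15450539  0.67193527 -0.04171419]
```

```bash
python3 - <<'E'
from h import *
to((482,283,225));to((588.8,-39.7,225),1.676)
E
```

```text
dp [ 0.000e+00 -1.000e-01 -1.205e+02] roll 0 rows 2.9
dp [-297.3  164.7 -120.6] roll -16.7 rows 8.6
```

Request:
carry_out:
  deltas:
    - {"dp": [0, 0, -10], "roll": 0, "gripper": -1}
    - {"dp": [0, 0, -35], "roll": 0, "gripper": -1}
    - {"dp": [0, 0, -65], "roll": 0, "gripper": -1}
    - {"dp": [0, 0, -95], "roll": 0, "gripper": -1}
    - {"dp": [0, 0, -115], "roll": 0, "gripper": -1}
    - {"dp": [0, 0, -120], "roll": 0, "gripper": -1}

```text
clock: 9.75
eef_pos: [482.9, 283.3, 228.0]
eef_rot: [3.137, -0.003, 1.384]
wrist_force: [0.3, -0.4, -1.2]
finger_gap: 7.9
finger_force: 35.0
```

```bash
python3 - <<'E'
from h import *
s=read_state();print(s['finger_gap'],s['eef_pos']);to((588.8,-39.7,215),1.676)
E
```

```text
7.944417777220478 [482.94779172 283.33076878 228.01102371]
dp [-297.9  163.8   12.7] roll -16.7 rows 8.2
```

Request:
carry_out:
  deltas:
    - {"dp": [-20, 11, 0], "roll": -1, "gripper": -1}
    - {"dp": [-50, 27, 0], "roll": -3, "gripper": -1}
    - {"dp": [-85, 46, 5], "roll": -6, "gripper": -1}
    - {"dp": [-120, 66, 5], "roll": -9, "gripper": -1}
    - {"dp": [-155, 85, 10], "roll": -12, "gripper": -1}
    - {"dp": [-190, 104, 12], "roll": -15, "gripper": -1}
    - {"dp": [-225, 124, 12], "roll": -16.7, "gripper": -1}
    - {"dp": [-258, 142, 12], "roll": -16.7, "gripper": -1}
    - {"dp": [-285, 157, 12], "roll": -16.7, "gripper": -1}
    - {"dp": [-298, 164, 12], "roll": -16.7, "gripper": -1}
    - {"dp": [-298, 164, 12], "roll": -16.7, "gripper": -1}
    - {"dp": [-298, 164, 12], "roll": -16.7, "gripper": -1}

```text
clock: 10.75
eef_pos: [587.6, -40.3, 210.9]
eef_rot: [-3.14, -0.001, 1.675]
wrist_force: [-0.0, 0.9, -2.0]
finger_gap: 7.9
finger_force: 35.0
```

```bash
python3 - <<'E'
from h import *
s=read_state();c=cam('wrist',s);print(s['finger_gap'],s['eef_pos'],s['eef_rot'],s['wrist_force'],s['moment']);to((588.8,-39.7,215),1.676)
im=viewer.camera('wrist');sc=viewer.camera('scene');np.savez('w4.npz',f=c[0],cx=c[1],cy=c[2],e=c[3],R=c[4])
cv2.imwrite('pics/w4.png',im[:,:,::-1]);cv2.imwrite('pics/s4.png',sc[:,:,::-1])
cv2.imwrite('pics/c5.png',np.vstack([cv2.resize(im[20:260,200:440,::-1],(590,590))]))
E
```

```text
7.865734872130867 [587.60024134 -40.31956891 210.85412077] [-3.14018248e+00 -6.12938188e-04  1.67470743e+00] [-0.03740704  0.87364993 -2.0138331 ] [ 0.00331531 -0.09221586  0.03795775]
dp [ 0.5  1.3 -4.1] roll -0.1 rows 0.1
```

View pics/c5.png

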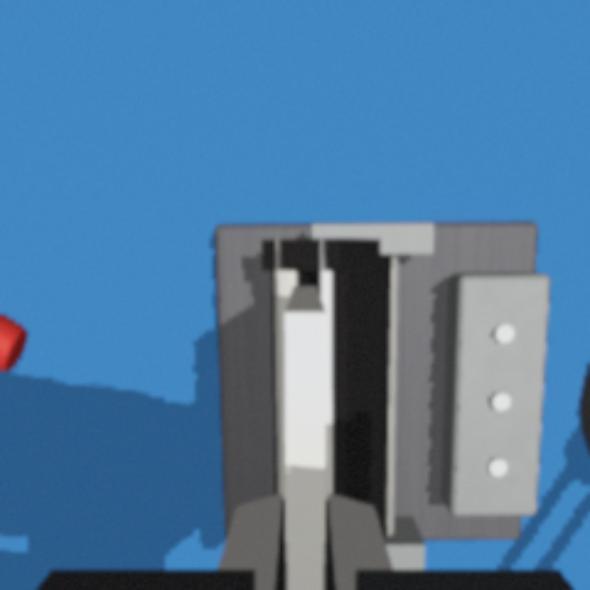

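The gripped board hangs just over the slot: its top-end corner is at crop (305,308), its lower end at (303,286), and the slot's lip ends are at (287,270) and (327,270).

```bash
python3 - <<'E'
from h import *
np.set_printoptions(precision=1,suppress=True)
w=np.load('w4.npz');W=(float(w['f']),float(w['cx']),float(w['cy']),w['e'],w['R'])
k=240/590;p=lambda x,y:((x+.5)*k-.5+200,(y+.5)*k-.5+20)
pr=lambda n,x,y,z:print(n,atz(W,*p(x,y),z))
pr('board end bottom',303.5,286,118.4);pr('board end top',305.5,309,238.4)
pr('near flare right/end',297,270,72);pr('near left/end',277,270,76);pr('far left/end',320,270,84.5);pr('far right/end',333,270,87)
pr('far right edge low',388,535,40);
s=4
import math
O=np.array([587.3,-40.7]);by=np.array([-math.sin(.105),math.cos(.105)]);print('exp slot end',O+58*by)
E
```

```text
board end bottom [582.2  13.6 118.4]
board end top [582.7  14.3 238.4]
near flare right/end [579.1  17.6  72. ]
near left/end [571.3  16.9  76. ]
far left/end [587.9  18.8  84.5]
far right/end [592.7  19.4  87. ]
far right edge low [ 634.2 -100.7   40. ]
exp slot end [581.2  17. ]
```

Alignment is good: h is about +1.5, with 3–4 mm at the slot end. Next I lower.

Request:
carry_out:
  deltas:
    - {"dp": [0.3, 0, 15], "roll": 0, "gripper": -1}
    - {"dp": [0.3, 0, 27], "roll": 0, "gripper": -1}
    - {"dp": [0.3, 0, 31], "roll": 0, "gripper": -1}
    - {"dp": [0.3, 0, 34], "roll": 0, "gripper": -1}
    - {"dp": [0.3, 0, 37], "roll": 0, "gripper": -1}
    - {"dp": [0.3, 0, 38], "roll": 0, "gripper": -1}

```text
clock: 11.35
eef_pos: [587.9, -39.9, 173.6]
eef_rot: [-3.142, -0.0, 1.676]
wrist_force: [-0.2, -0.4, -2.1]
finger_gap: 7.6
finger_force: 35.0
```

Request:
carry_out:
  deltas:
    - {"dp": [0, 0, 2], "roll": 0, "gripper": -1}
    - {"dp": [0, 0, 4], "roll": 0, "gripper": -1}
    - {"dp": [0, 0, 5], "roll": 0, "gripper": -1}
    - {"dp": [0, 0, 6], "roll": 0, "gripper": -1}
    - {"dp": [0, 0, 6], "roll": 0, "gripper": -1}

```text
clock: 11.77
eef_pos: [587.9, -40.2, 167.6]
eef_rot: [-3.141, -0.0, 1.676]
wrist_force: [-0.6, -0.3, -1.8]
finger_gap: 8.0
finger_force: 35.0
```

Request:
carry_out:
  deltas:
    - {"dp": [0, 0, 1], "roll": 0, "gripper": -1}
    - {"dp": [0, 0, 2], "roll": 0, "gripper": -1}
    - {"dp": [0, 0, 3], "roll": 0, "gripper": -1}
    - {"dp": [0, 0, 3], "roll": 0, "gripper": -1}

```text
clock: 12.1
eef_pos: [588.0, -40.1, 164.8]
eef_rot: [3.141, 0.0, 1.676]
wrist_force: [0.9, 0.6, -1.7]
finger_gap: 7.4
finger_force: 35.0
```

Request:
carry_out:
  deltas:
    - {"dp": [0, 0, 1], "roll": 0, "gripper": -1}
    - {"dp": [0, 0, 2], "roll": 0, "gripper": -1}
    - {"dp": [0, 0, 2], "roll": 0, "gripper": -1}

```text
clock: 12.35
eef_pos: [588.6, -40.0, 164.1]
eef_rot: [3.139, 0.0, 1.676]
wrist_force: [0.9, 1.7, 6.9]
finger_gap: 7.4
finger_force: 35.0
```

The tip is seated in the flare (contact at about 9 N). I loosen to a gap of about 26 mm and lean the board towards the robot.

Request:
carry_out:
  deltas:
    - {"dp": [0, 0, -1], "roll": 0, "gripper": -0.45}
    - {"dp": [0, 0, -1], "roll": 0, "gripper": -0.45}
    - {"dp": [0, 0, -1], "roll": 0, "gripper": -0.45}
    - {"dp": [0, 0, -1], "roll": 0, "gripper": -0.45}
    - {"dp": [0, -5, -1], "roll": 0, "gripper": -0.45}
    - {"dp": [0, -11, -1], "roll": 0, "gripper": -0.45}
    - {"dp": [0, -17, -1], "roll": 0, "gripper": -0.45}
    - {"dp": [0, -22, -1], "roll": 0, "gripper": -0.45}
    - {"dp": [0, -25, -1], "roll": 0, "gripper": -0.45}
  newtons: 10

```text
clock: 13.1
eef_pos: [562.2, -42.8, 163.8]
eef_rot: [-3.141, 0.0, 1.676]
wrist_force: [0.4, 0.1, 0.4]
finger_gap: 25.9
finger_force: 0.2
```

```bash
python3 - <<'E'
from h import *
s=read_state();print(s['clock'],s['finger_gap'],s['eef_pos'],s['wrist_force'],s['moment'])
im=viewer.camera('scene')
C=cam('scene');o=models.cut_out('scene','board_mid');print([(d['p'],d['box']) for d in o])
print(proj(C,[[588,-40,191],[560,-43,188]]))
cv2.imwrite('pics/s5.png',im[:,:,::-1])
E
```

```text
13.1 25.925026183036003 [562.24472234 -42.81932624 163.81726699] [0.43797713 0.13297703 0.42674757] [-0.01458828 -0.01949959  0.02496067]
[(0.85, [281.8, 189.0, 318.6, 218.2]), (0.77, [378.9, 153.5, 413.5, 184.9]), (0.76, [365.5, 225.2, 397.2, 263.8])]
[[296.77917262 194.68112536]
 [297.39758115 187.73480901]]
```

Request:
carry_out:
  deltas:
    - {"dp": [0, -6, 0], "roll": 0, "gripper": -0.45}
    - {"dp": [0, -11, 0], "roll": 0, "gripper": -0.45}
    - {"dp": [0, -16, 0], "roll": 0, "gripper": -0.45}
    - {"dp": [0, -21, 0], "roll": 0, "gripper": -0.45}
    - {"dp": [0, -25, 0], "roll": 0, "gripper": -0.45}
    - {"dp": [0, -27, 0], "roll": 0, "gripper": -0.45}
    - {"dp": [0, -27, 0], "roll": 0, "gripper": -0.45}

```text
clock: 13.78
eef_pos: [535.9, -45.6, 163.9]
eef_rot: [3.141, 0.0, 1.676]
wrist_force: [0.4, -0.3, 0.9]
finger_gap: 25.8
finger_force: 0.0
```

```bash
cat > chk.py <<'E'
from h import *
np.set_printoptions(precision=1,suppress=True)
s=read_state();print(s['clock'],s['finger_gap'],s['eef_pos'],s['wrist_force'],s['finger_force'])
import math
O=np.array([587.3,-40.5,80]);dh=np.array([math.cos(.105),math.sin(.105),0]);by=np.array([-dh[1],dh[0],0]);z=-.5*dh+np.array([0,0,.866]);n=.866*dh+np.array([0,0,.5])
for cn in ('scene','top'):
    im=viewer.camera(cn);C=cam(cn);o=models.cut_out(cn,'board_mid');print(cn,[(d['p'],np.array(d['box'])) for d in o if 250<d['box'][0]<360])
    for e in (72,112): # home, unslid
        P=np.array([O+e*z+a*55*by+b*4*n for a in (-1,1) for b in (-1,1)]);q=proj(C,P);print('  top edge out',e,q.min(0),q.max(0))
    cv2.imwrite(f'pics/{cn}_k.png',im[:,:,::-1])
E
python3 chk.py
```

```text
13.7833 25.797912786906164 [535.9 -45.6 163.9] [ 0.4 -0.3  0.9] 0.0
scene [(0.84, array([283. , 193.6, 316.3, 217.2]))]
  top edge out 72 [279.9 193.3] [315.7 195.7]
  top edge out 112 [279.9 181.4] [316.  183.6]
top []
  top edge out 72 [309.3 195.2] [348.6 200.9]
  top edge out 112 [309.9 200.3] [350.3 206.2]
```

The scene box top (193.6) matches the fully-home prediction (193.3), so the board slid in. I'll close the fingers and press gently on its top edge to be sure.

Request:
carry_out:
  deltas:
    - {"dp": [0, 0, -8], "roll": 0, "gripper": -1}
    - {"dp": [0, 19, -8], "roll": 0, "gripper": -1}
    - {"dp": [0, 19, -8], "roll": 0, "gripper": -1}
    - {"dp": [0, 19, -8], "roll": 0, "gripper": -1}
    - {"dp": [0, 19, -4], "roll": 0, "gripper": -1}
    - {"dp": [0, 19, 2], "roll": 0, "gripper": -1}
    - {"dp": [0, 19, 7], "roll": 0, "gripper": -1}
    - {"dp": [0, 19, 11], "roll": 0, "gripper": -1}
    - {"dp": [0, 19, 13], "roll": 0, "gripper": -1}
    - {"dp": [0, 19, 14], "roll": 0, "gripper": -1}
    - {"dp": [0, 19, 14], "roll": 0, "gripper": -1}

```text
clock: 14.9
eef_pos: [555.0, -43.6, 149.5]
eef_rot: [-3.141, -0.0, 1.676]
wrist_force: [-0.7, -0.5, 0.8]
finger_gap: 0.6
finger_force: 0.0
```

Request:
carry_out:
  deltas:
    - {"dp": [0, 0.5, 1.5], "roll": 0, "gripper": -1}
    - {"dp": [0, 1, 3], "roll": 0, "gripper": -1}
    - {"dp": [0, 1.5, 4], "roll": 0, "gripper": -1}
    - {"dp": [0, 1.5, 4], "roll": 0, "gripper": -1}
    - {"dp": [0, 1.5, 4], "roll": 0, "gripper": -1}

```text
clock: 15.32
eef_pos: [556.6, -43.4, 145.7]
eef_rot: [-3.141, -0.0, 1.676]
wrist_force: [0.2, -0.5, -0.3]
finger_gap: 0.5
finger_force: 0.0
```

Request:
carry_out:
  deltas:
    - {"dp": [0, 0, 1], "roll": 0, "gripper": -1}
    - {"dp": [0, 0, 2], "roll": 0, "gripper": -1}
    - {"dp": [0, 0, 3], "roll": 0, "gripper": -1}
    - {"dp": [0, 0, 3], "roll": 0, "gripper": -1}

```text
clock: 15.65
eef_pos: [556.5, -43.4, 142.5]
eef_rot: [-3.141, -0.0, 1.676]
wrist_force: [-0.2, 0.4, 0.6]
finger_gap: 0.4
finger_force: 0.0
```

Request:
carry_out:
  deltas:
    - {"dp": [0, 0, 1], "roll": 0, "gripper": -1}
    - {"dp": [0, 0, 2], "roll": 0, "gripper": -1}
    - {"dp": [0, 0, 3], "roll": 0, "gripper": -1}
    - {"dp": [0, 0, 3], "roll": 0, "gripper": -1}

```text
clock: 15.98
eef_pos: [556.5, -43.4, 139.5]
eef_rot: [-3.141, -0.0, 1.676]
wrist_force: [-0.2, -0.0, -0.5]
finger_gap: 0.7
finger_force: 0.0
```

```bash
python3 chk.py; python3 - <<'E'
from h import *
im=viewer.camera('wrist');cv2.imwrite('pics/wk.png',im[:,:,::-1])
z=lambda p,x,y,w,h,k: cv2.resize(cv2.imread(p)[y:y+h,x:x+w],None,fx=k,fy=k,interpolation=cv2.INTER_CUBIC)
cv2.imwrite('pics/c6.png',np.hstack([z('pics/wk.png',200,100,240,160,2.5)[:,100:500],z('pics/scene_k.png',255,165,80,80,5)]))
E
```

```text
15.9833 0.6556195994914455 [556.5 -43.4 139.5] [-0.2 -0.  -0.5] 0.0
scene [(0.97, array([281.7, 195.8, 317.3, 219.1]))]
  top edge out 72 [279.9 193.3] [315.7 195.7]
  top edge out 112 [279.9 181.4] [316.  183.6]
top []
  top edge out 72 [309.3 195.2] [348.6 200.9]
  top edge out 112 [309.9 200.3] [350.3 206.2]
```

View pics/c6.png

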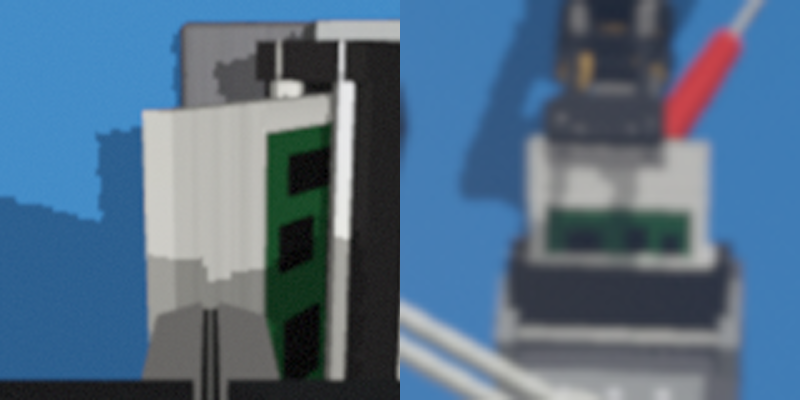

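The board stands in the slot leaning towards the robot. Its top edge is further left (crop x 145) than the fingertips (x 210), so the fingers are behind the top edge rather than on it. I'll triangulate the +y top corner.

```bash
python3 - <<'E'
from h import *
np.set_printoptions(precision=1,suppress=True)
W=cam('wrist');S=cam('scene')
p=lambda x,y:((x+100+.5)/2.5-.5+200,(y+.5)/2.5-.5+100)
q=lambda x,y:((x-400+.5)/5-.5+255,(y+.5)/5-.5+165)
print('top corner +y',*tri([ray(W,*p(143,110)),ray(S,*q(710,142))]))
print('lip entry far face +y',atz(W,*p(331,95),86),'far lip left edge',atz(W,*p(337,95),84.5))
import math
O=np.array([587.3,-40.5,80]);dh=np.array([math.cos(.105),math.sin(.105),0]);by=np.array([-dh[1],dh[0],0]);z=-.5*dh+np.array([0,0,.866]);n=.866*dh+np.array([0,0,.5])
for e in (72,80,90,112):
  for b in (-4,4):
    P=O+e*z+55*by+b*n;print(e,b,P,proj(W,P),proj(S,P))
print(p(143,110),q(710,142), p(331,95))
E
```

```text
top corner +y [536.9  10.4 142. ] [np.float64(1.6730136816264223), np.float64(1.6730136816264094)]
lip entry far face +y [586.3  14.6  86. ] far lip left edge [588.2  14.7  84.5]
72 -4 [542.3  10.1 140.4] [[306.9 142.2]] [[315.7 194.6]]
72 4 [549.2  10.8 144.4] [[319.3 142.6]] [[315.6 195.7]]
80 -4 [538.3   9.6 147.3] [[298.8 143. ]] [[315.7 192.2]]
80 4 [545.2  10.4 151.3] [[311.5 143.5]] [[315.7 193.3]]
90 -4 [533.3   9.1 155.9] [[287.6 144.1]] [[315.8 189.3]]
90 4 [540.2   9.8 159.9] [[300.7 144.6]] [[315.7 190.3]]
112 -4 [522.4   8.  175. ] [[258.4 146.9]] [[316.  182.6]]
112 4 [529.3   8.7 179. ] [[272.5 147.6]] [[315.9 183.6]]
(296.9, 143.7) (316.6, 193.0) (372.1, 137.7)
```

The top corner sits about 5 mm further towards the robot, which is the slot's play (extra lean). It may also be up to 4 mm short of home. I'll move the fingertips over the actual top edge and press.

Request:
carry_out:
  deltas:
    - {"dp": [0, 0, -8], "roll": 0, "gripper": -1}
    - {"dp": [0, 0, -16], "roll": 0, "gripper": -1}
    - {"dp": [0, -16, -16], "roll": 0, "gripper": -1}
    - {"dp": [0, -16, -16], "roll": 0, "gripper": -1}
    - {"dp": [0, -16, -10], "roll": 0, "gripper": -1}
    - {"dp": [0, -16, -8], "roll": 0, "gripper": -1}
    - {"dp": [0, -16, -7], "roll": 0, "gripper": -1}
    - {"dp": [0, -16, -7], "roll": 0, "gripper": -1}

```text
clock: 16.9
eef_pos: [540.8, -45.0, 146.2]
eef_rot: [-3.141, -0.0, 1.676]
wrist_force: [0.2, 0.0, -0.4]
finger_gap: 0.5
finger_force: 0.0
```

Request:
carry_out:
  deltas:
    - {"dp": [0, 0, 1], "roll": 0, "gripper": -1}
    - {"dp": [0, 0, 2], "roll": 0, "gripper": -1}
    - {"dp": [0, 0, 3], "roll": 0, "gripper": -1}
    - {"dp": [0, 0, 3], "roll": 0, "gripper": -1}

```text
clock: 17.23
eef_pos: [540.6, -45.1, 143.5]
eef_rot: [-3.141, -0.0, 1.676]
wrist_force: [-0.4, 0.0, 0.1]
finger_gap: 0.4
finger_force: 0.0
```

Request:
carry_out:
  deltas:
    - {"dp": [0, 0, 1], "roll": 0, "gripper": -1}
    - {"dp": [0, 0, 2], "roll": 0, "gripper": -1}
    - {"dp": [0, 0, 2], "roll": 0, "gripper": -1}

```text
clock: 17.48
eef_pos: [540.6, -45.1, 141.6]
eef_rot: [-3.141, -0.0, 1.676]
wrist_force: [0.6, -0.3, 0.1]
finger_gap: 0.5
finger_force: 0.0
```

Request:
carry_out:
  deltas:
    - {"dp": [0, 0, 1], "roll": 0, "gripper": -1}
    - {"dp": [0, 0, 2], "roll": 0, "gripper": -1}
    - {"dp": [0, 0, 2], "roll": 0, "gripper": -1}

```text
clock: 17.73
eef_pos: [540.6, -45.1, 139.5]
eef_rot: [-3.141, -0.0, 1.676]
wrist_force: [0.7, 0.8, -0.2]
finger_gap: 0.5
finger_force: 0.0
```

Request:
carry_out:
  deltas:
    - {"dp": [0, 0, -8], "roll": 0, "gripper": -1}
    - {"dp": [0, 0, -8], "roll": 0, "gripper": -1}
    - {"dp": [0, 7.5, -8], "roll": 0, "gripper": -1}
    - {"dp": [0, 7.5, -7], "roll": 0, "gripper": -1}
    - {"dp": [0, 7.5, -5], "roll": 0, "gripper": -1}
    - {"dp": [0, 7.5, -4], "roll": 0, "gripper": -1}
    - {"dp": [0, 7.5, -4], "roll": 0, "gripper": -1}

```text
clock: 18.32
eef_pos: [547.9, -44.3, 143.2]
eef_rot: [-3.141, -0.0, 1.676]
wrist_force: [0.6, 0.0, -0.4]
finger_gap: 0.2
finger_force: 0.0
```

Request:
carry_out:
  deltas:
    - {"dp": [0, 0, 1], "roll": 0, "gripper": -1}
    - {"dp": [0, 0, 2], "roll": 0, "gripper": -1}
    - {"dp": [0, 0, 3], "roll": 0, "gripper": -1}
    - {"dp": [0, 0, 3], "roll": 0, "gripper": -1}

```text
clock: 18.65
eef_pos: [548.3, -44.3, 141.2]
eef_rot: [3.141, 0.0, 1.676]
wrist_force: [-2.0, 0.9, 4.8]
finger_gap: 0.4
finger_force: 3.4
```

Contact comes at about 141.2, exactly the height predicted for fully home with play. I press a little more to confirm it is solid.

Request:
carry_out:
  deltas:
    - {"dp": [0, 0, 1.5], "roll": 0, "gripper": -1}
    - {"dp": [0, 0.5, 3], "roll": 0, "gripper": -1}
    - {"dp": [0, 0.5, 4], "roll": 0, "gripper": -1}
    - {"dp": [0, 0.5, 4], "roll": 0, "gripper": -1}

```text
clock: 18.98
eef_pos: [548.7, -44.4, 140.2]
eef_rot: [3.14, 0.001, 1.676]
wrist_force: [-19.0, 1.2, 35.2]
finger_gap: 1.1
finger_force: 21.0
```

Solid at 35 N: the board is home. I retract and return to the handle.

Request:
carry_out:
  deltas:
    - {"dp": [0, 0, -5], "roll": 0, "gripper": -1}
    - {"dp": [0, 0, -25], "roll": 0, "gripper": -1}
    - {"dp": [0, 0, -60], "roll": 0, "gripper": -1}
    - {"dp": [0, 0, -100], "roll": 0, "gripper": -1}
    - {"dp": [0, 0, -135], "roll": 0, "gripper": 0.1}
    - {"dp": [0, 0, -150], "roll": 0, "gripper": 0.1}
    - {"dp": [0, 0, -150], "roll": 0, "gripper": 0.1}

```text
clock: 19.57
eef_pos: [549.6, -44.4, 290.8]
eef_rot: [3.135, 0.002, 1.676]
wrist_force: [-0.8, -0.0, -0.7]
finger_gap: 16.6
finger_force: 0.0
```

```bash
python3 chk.py; python3 -c "
from h import *
to((671.3,-276.2,293),1.297)"
```

```text
19.5667 16.598471919320396 [549.6 -44.4 290.8] [-0.8 -0.  -0.7] 0.0
scene [(0.59, array([280.1, 194.5, 317.8, 219.4]))]
  top edge out 72 [279.9 193.3] [315.7 195.7]
  top edge out 112 [279.9 181.4] [316.  183.6]
top [(0.48, array([313.4, 189.4, 321.9, 197.5]))]
  top edge out 72 [309.3 195.2] [348.6 200.9]
  top edge out 112 [309.9 200.3] [350.3 206.2]
dp [-243.6   98.1   -8.3] roll 21.7 rows 6.3
```

Request:
carry_out:
  deltas:
    - {"dp": [-40, 16, -8], "roll": 4, "gripper": 0.1}
    - {"dp": [-80, 32, -8], "roll": 8, "gripper": 0.1}
    - {"dp": [-118, 47, -8], "roll": 12, "gripper": 0.1}
    - {"dp": [-156, 63, -8], "roll": 16, "gripper": 0.1}
    - {"dp": [-194, 78, -8], "roll": 20, "gripper": 0.1}
    - {"dp": [-225, 90, -8], "roll": 21.7, "gripper": 0.1}
    - {"dp": [-243.5, 98, -8], "roll": 21.7, "gripper": 0.1}
    - {"dp": [-243.5, 98, -8], "roll": 21.7, "gripper": 0.1}
    - {"dp": [-243.5, 98, -8], "roll": 21.7, "gripper": 0.1}

```text
clock: 20.52
eef_pos: [671.5, -276.8, 291.8]
eef_rot: [-3.138, -0.001, 1.296]
wrist_force: [0.1, 0.3, 0.2]
finger_gap: 51.7
finger_force: 0.0
```

```bash
python3 - <<'E'
from h import *
s=read_state();print(s['eef_pos'],s['eef_rot'],s['finger_gap']);to((671.3,-276.2,219.2),1.297)
E
```

```text
[ 671.48408849 -276.84014751  291.79984406] [-3.13799378e+00 -6.45330195e-04  1.29586724e+00] 51.67922418596557
dp [ 0.5 -0.1 72.6] roll -0.1 rows 1.7
```

Request:
carry_out:
  deltas:
    - {"dp": [0.5, 0, 30], "roll": 0, "gripper": 0.1}
    - {"dp": [0.5, 0, 60], "roll": 0, "gripper": 0.1}
    - {"dp": [0.5, 0, 72], "roll": 0, "gripper": 0.1}
    - {"dp": [0.5, 0, 72], "roll": 0, "gripper": -1}
    - {"dp": [0.5, 0, 72], "roll": 0, "gripper": -1}
    - {"dp": [0.5, 0, 72], "roll": 0, "gripper": -1}
    - {"dp": [0.5, 0, 72], "roll": 0, "gripper": -1}
    - {"dp": [0.5, 0, 72], "roll": 0, "gripper": -1}
    - {"dp": [0.5, 0, 72], "roll": 0, "gripper": -1}
    - {"dp": [0.5, 0, 72], "roll": 0, "gripper": -1}
    - {"dp": [0.5, 0, 72], "roll": 0, "gripper": -1}
  newtons: 15

```text
clock: 21.43
eef_pos: [672.1, -275.7, 224.3]
eef_rot: [3.139, 0.0, 1.297]
wrist_force: [-0.3, 1.5, 6.5]
finger_gap: 21.7
finger_force: 15.0
```

```bash
cat > sw.py <<'E'
from h import *
import sys
np.set_printoptions(precision=1,suppress=True)
s=read_state();print(s['clock'],s['eef_pos'],s['eef_rot'],s['finger_gap'],s['finger_force'],s['wrist_force'])
H=np.array([784,-27.5]);P=s['eef_pos'];R=rpy(s['eef_rot']);v=P[:2]-H;a0=np.arctan2(-v[1],-v[0]);r=np.linalg.norm(v);print(a0,r)
n=int(sys.argv[2])
for i,a in enumerate(np.linspace(a0,float(sys.argv[1]),n+1)[1:],1):
    d=np.array([*(H-r*np.array([np.cos(a),np.sin(a)])),P[2]])-P; print(i,R.T@d,-np.degrees(a-a0))
E
python3 sw.py 0.0673 22
```

```text
21.4333 [ 672.1 -275.7  224.3] [3.1 0.  1.3] 21.68809111616518 15.003241002559662 [-0.3  1.5  6.5]
1.1471511802014718 272.2939908880756
1 [  2.3 -13.2  -0. ] 2.812314323989333
2 [  5.3 -26.2  -0.1] 5.624628647978666
3 [  8.9 -39.1  -0.1] 8.436942971967992
4 [ 13.1 -51.7  -0.1] 11.24925729595732
5 [ 17.9 -64.2  -0.2] 14.061571619946651
6 [ 23.4 -76.4  -0.2] 16.873885943935985
7 [ 29.4 -88.3  -0.2] 19.68620026792531
8 [ 36.1 -99.9  -0.2] 22.49851459191464
9 [  43.2 -111.2   -0.3] 25.31082891590397
10 [  51.  -122.1   -0.3] 28.123143239893302
11 [  59.2 -132.6   -0.3] 30.93545756388263
12 [  68.  -142.7   -0.3] 33.74777188787196
13 [  77.2 -152.4   -0.4] 36.56008621186129
14 [  86.9 -161.6   -0.4] 39.37240053585062
15 [  97.  -170.3   -0.4] 42.18471485983995
16 [ 107.6 -178.5   -0.4] 44.997029183829284
17 [ 118.5 -186.1   -0.5] 47.80934350781861
18 [ 129.9 -193.3   -0.5] 50.62165783180794
19 [ 141.5 -199.8   -0.5] 53.43397215579727
20 [ 153.5 -205.8   -0.5] 56.2462864797866
21 [ 165.7 -211.2   -0.5] 59.058600803775924
22 [ 178.2 -215.9   -0.5] 61.87091512776526
```

Request:
carry_out:
  deltas:
    - {"dp": [1, -6, -1], "roll": 1.3, "gripper": -1}
    - {"dp": [3, -17, -1], "roll": 3.6, "gripper": -1}
    - {"dp": [6, -29, -1], "roll": 6.3, "gripper": -1}
    - {"dp": [10, -42, -1], "roll": 9.2, "gripper": -1}
    - {"dp": [14.6, -56, -1], "roll": 12.2, "gripper": -1}
    - {"dp": [20.5, -70, -1], "roll": 15.4, "gripper": -1}
    - {"dp": [26.5, -82.5, -1], "roll": 18.3, "gripper": -1}
    - {"dp": [36, -100, -1], "roll": 22.5, "gripper": -1}
    - {"dp": [43.2, -111, -1], "roll": 25.3, "gripper": -1}
    - {"dp": [51, -122, -1], "roll": 28.1, "gripper": -1}
    - {"dp": [59, -132.6, -1], "roll": 31, "gripper": -1}
    - {"dp": [63, -137, -1], "roll": 32, "gripper": -1}

```text
clock: 22.43
eef_pos: [556.4, -177.1, 224.3]
eef_rot: [3.141, -0.0, 0.736]
wrist_force: [1.1, -0.6, -0.2]
finger_gap: 21.3
finger_force: 15.0
```

```bash
python3 sw.py 0.0673 11
```

```text
22.4333 [ 556.4 -177.1  224.3] [ 3.1 -0.   0.7] 21.347133538468025 14.99963253736496 [ 1.1 -0.6 -0.2]
0.5814200500003736 272.31646634990966
1 [  2.3 -12.5  -0. ] 2.677900820734206
2 [  5.1 -24.9  -0. ] 5.355801641468412
3 [  8.5 -37.2  -0. ] 8.03370246220262
4 [ 12.5 -49.3  -0. ] 10.711603282936824
5 [ 17.  -61.2  -0. ] 13.389504103671031
6 [ 22.1 -72.8  -0. ] 16.067404924405235
7 [ 27.8 -84.2  -0. ] 18.74530574513944
8 [ 33.9 -95.4  -0.1] 21.423206565873645
9 [  40.6 -106.2   -0.1] 24.10110738660785
10 [  47.8 -116.7   -0.1] 26.77900820734206
11 [  55.5 -126.9   -0.1] 29.45690902807626
```

Request:
carry_out:
  deltas:
    - {"dp": [1.5, -8, 0], "roll": 1.7, "gripper": -1}
    - {"dp": [4.5, -22, 0], "roll": 4.7, "gripper": -1}
    - {"dp": [8.5, -37, 0], "roll": 8, "gripper": -1}
    - {"dp": [12.5, -49.3, 0], "roll": 10.7, "gripper": -1}
    - {"dp": [17, -61.2, 0], "roll": 13.4, "gripper": -1}
    - {"dp": [22, -72.8, 0], "roll": 16, "gripper": -1}
    - {"dp": [27.8, -84.2, 0], "roll": 18.7, "gripper": -1}
    - {"dp": [34, -95.4, 0], "roll": 21.4, "gripper": -1}
    - {"dp": [40.6, -106.2, 0], "roll": 24.1, "gripper": -1}
    - {"dp": [47.8, -116.7, 0], "roll": 26.8, "gripper": -1}
    - {"dp": [55.5, -127, 0], "roll": 29.5, "gripper": -1}
    - {"dp": [55.5, -127, 0], "roll": 29.5, "gripper": -1}

```text
clock: 23.43
eef_pos: [512.3, -45.5, 224.2]
eef_rot: [-3.142, 0.0, 0.223]
wrist_force: [-5.2, -0.6, 3.6]
finger_gap: 21.7
finger_force: 15.0
```

Request:
carry_out:
  deltas:
    - {"dp": [0, 0, 0], "roll": 0, "gripper": -1}
    - {"dp": [0, 0, 0], "roll": 0, "gripper": -1}

```text
clock: 23.6
eef_pos: [512.4, -47.3, 224.2]
eef_rot: [3.141, 0.0, 0.226]
wrist_force: [-6.4, -0.4, 5.7]
finger_gap: 21.2
finger_force: 15.0
```

```bash
python3 sw.py 0.0673 1; python3 - <<'E'
from h import *
for n in('scene','top'):cv2.imwrite(f'pics/{n}_e.png',viewer.camera(n)[:,:,::-1])
E
```

```text
23.6 [512.4 -47.3 224.2] [3.1 0.  0.2] 21.208957514969878 15.000582486391068 [-6.4 -0.4  5.7]
0.07274624848192536 272.3270537056839
1 [ 0.2 -1.5 -0. ] 0.3120470521938548
```

Request:
carry_out:
  deltas:
    - {"dp": [0, -1.5, 0], "roll": 0.3, "gripper": -1}
    - {"dp": [0, -1.5, 0], "roll": 0.3, "gripper": -1}
    - {"dp": [0, -1.5, 0], "roll": 0.3, "gripper": 0}
    - {"dp": [0, -1.5, 0], "roll": 0.3, "gripper": 0}
    - {"dp": [0, -1.5, 0], "roll": 0.3, "gripper": 0}
    - {"dp": [0, -1.5, 0], "roll": 0.3, "gripper": 0}
    - {"dp": [0, -1.5, -20], "roll": 0.3, "gripper": 0}
    - {"dp": [0, -1.5, -50], "roll": 0.3, "gripper": 0}
    - {"dp": [0, -1.5, -85], "roll": 0.3, "gripper": 0}
    - {"dp": [0, -1.5, -90], "roll": 0.3, "gripper": 0}

```text
clock: 24.53
eef_pos: [513.2, -45.4, 319.3]
eef_rot: [3.139, -0.007, 0.219]
wrist_force: [-0.9, -0.0, 0.6]
finger_gap: 47.0
finger_force: 0.0
```

```bash
python3 -c "
from h import *
to((330,-250,320))"
```

```text
dp [-223.2  159.9   -1.8] roll 0 rows 6.6
```

Request:
carry_out:
  deltas:
    - {"dp": [-30, 21, 0], "roll": 0, "gripper": 0}
    - {"dp": [-60, 43, 0], "roll": 0, "gripper": 0}
    - {"dp": [-95, 68, 0], "roll": 0, "gripper": 0}
    - {"dp": [-128, 92, 0], "roll": 0, "gripper": 0}
    - {"dp": [-160, 115, 0], "roll": 0, "gripper": 0}
    - {"dp": [-190, 137, 0], "roll": 0, "gripper": 0}
    - {"dp": [-215, 154, 0], "roll": 0, "gripper": 0}
    - {"dp": [-223, 160, 0], "roll": 0, "gripper": 0}
    - {"dp": [-223, 160, 0], "roll": 0, "gripper": 0}

```text
clock: 25.28
eef_pos: [328.0, -251.0, 313.6]
eef_rot: [3.141, -0.0, 0.216]
wrist_force: [-0.0, 0.8, 0.7]
finger_gap: 47.0
finger_force: 0.0
```

```bash
cat > lens.py <<'E'
from h import *
from scipy.optimize import least_squares
np.set_printoptions(precision=1,suppress=True)
t=np.linspace(0,2*np.pi,180,endpoint=False)
def ring(x,y,r,z): return np.c_[x+r*np.cos(t),y+r*np.sin(t),np.full(180,z)]
def samp(g,q): return cv2.remap(g,q[:,0].astype(np.float32)[None],q[:,1].astype(np.float32)[None],cv2.INTER_LINEAR)[0]
def score(C,g,x,y): # white annulus bright, just outside dark
    return samp(g,proj(C,ring(x,y,55,207))).mean()-samp(g,proj(C,ring(x,y,66,203))).mean()-.5*samp(g,proj(C,ring(x,y,42,203))).mean()
for n in ('top','scene'):
    C=cam(n)
    for nm,im in (('start',cv2.imread('pics/t0.png' if n=='top' else 'pics/s0.png')),('now',viewer.camera(n)[:,:,::-1])):
        if nm=='now': cv2.imwrite(f'pics/{n}_f.png',im)
        g=cv2.GaussianBlur(im.min(2).astype(np.float32),(0,0),.7)
        x0,y0=(590,-80) if nm=='start' else (584,-41)
        b=max((score(C,g,x,y),x,y) for x in np.arange(x0-20,x0+21,1.) for y in np.arange(y0-20,y0+21,1.))
        print(n,nm,b)
    o=models.cut_out(n,'board_mid');print([(d['p'],np.array(d['box'])) for d in o])
E
python3 lens.py
```

```text
top start (np.float32(52.01821), np.float64(591.0), np.float64(-81.0))
top now (np.float32(30.90802), np.float64(585.0), np.float64(-43.0))
[(0.52, array([198.1, 275.8, 245.4, 280.1])), (0.46, array([221.7, 157.4, 255.1, 188. ])), (0.36, array([313. , 196.1, 349.1, 200.6]))]
scene start (np.float32(-6.1825027), np.float64(588.0), np.float64(-79.0))
scene now (np.float32(-9.576454), np.float64(581.0), np.float64(-40.0))
[(0.8, array([280.6, 203.1, 317.3, 218.2])), (0.74, array([366.9, 225.7, 396. , 264.8])), (0.63, array([379.6, 157.1, 415.6, 181.5])), (0.45, array([449.2, 199.8, 471.4, 224.7]))]
```

The lens centre is at about (584,-42) and the docked board's centre at about (580,-41), so it is centred. The arm is clear and its forces are at zero. I hand it in.

```bash
python3 -c "
from cell import manip
print(manip.sign_off())"
```

```text
the job is handed in; nothing more can be done
None
```

The job is handed in at about 25 s: the lamp was swung aside, the board is fully home in the dock slot and released (solid under a 35 N press), and the lens is back over it, within about 4 mm of the board's centre as measured; I felt no contact with anything else on the bench but did not re-measure the other items.

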